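# Release the orange ball into the bin

## Robot

A 6-joint arm with a two-finger parallel gripper is mounted at the origin on a cart in front of the work surface, level with it; the furniture and walls round the work are solid. World frame = base frame: x ahead of the robot, y to its left, z up, the work surface at z = 0. Lengths are in m, angles in rad, forces in N, time in s.
With the tool pointing down it reaches from about 0.425 to 1.125 m from the base axis. Payload 14.9 kg.
Tool frame: the origin (TCP) lies at the very end of the fingers, on their centre line; the grasp point (between the pads) lies 19 mm behind it (arm.tcp_to_grasp is the distance from the TCP to the grasp point, in m); z points along the fingers, y is the line along which they close (so a half turn about z gives the same grasp; the last joint's range is limited). The gripper opens to 91 mm and grips with 3 to 60 N. Pads are 32 mm wide; open, the fingers measure 118 mm over their backs; the gripper's body (76 mm by 178 mm) begins 60 mm behind the grasp point.
Start: joints at [-1.357, 0.379, 1.734, -0, 1.028, -0.033], TCP at [0.171, -0.679, 0.214] pointing down, gripper open.
Joint ranges: [-2.77, 2.77], [-0.74, 2.19], [0, 2.66], [-1.06, 4.2], [0.31, 2.87], [-3.08, 3.08]. Speed limits (rad/s): [1.89, 1.89, 2.39, 3.14, 3.14, 3.14].

## Interface

Orientations are given as [roll, pitch, yaw] about the fixed x, y, z axes, in that order (R = Rz(yaw) Ry(pitch) Rx(roll)).
In Python, from rig import arm, cams gives the robot as it stands. The module is installed in compiled form; this text tells all that it offers.
- The arm moves only by the tool apply_moves, never from a script. Its argument "rows" is a list of rows, each a list of 5 numbers: the shift along the tool's x, y, z in m, then the turn about the tool's z in rad, then the closure, from -1 (fully open) to 1 (shut). In form: [[x, y, z, roll, fingers], ...]. A call has 1 to 12 rows; each row shifts and turns the commanded pose from where the row before left it, along the tool's axes as they then stand; what a row does not reach is not made up. A row lasts 1/8 s, in which the tool goes at most 62.5 mm and 10.7 degrees, less where a joint would pass 70% of its speed; a pose out of reach is approached as far as the arm can. A call with a gripper value outside its range is refused whole. The fingers move at their own pace and stop on an object; "force" is the grip in N (left out, the last holds). Time passes only in rows, so rows that do not move let the fingers close. It gives the time, the measured TCP pose, the force, the opening and the grip force at its end, in the units of the state.
- arm.sense(): the state, without advancing time (a new reading comes with each control period).
- cams.snapshot(name): name is "scene" or "top" or "wrist"; returns the picture (480x640x3 uint8, red, green, blue); there is no depth.
- cams.calibration(name): a dict with "camera_matrix" (3x3 intrinsics, pixels), "extrinsics" (4x4, takes a point from world to camera coordinates); the wrist camera has in their place "T_tool_cam" (4x4, takes a point from camera to tool coordinates, whose origin is the TCP and whose axes are the flange's). Camera axes: x right, y down, z forward; pixel columns grow to the right and rows downward; lengths in m; the calibration is good to about 2 mm. A picture is of the moment at which its call begins: read the wrist's pose just before it. calibration takes no time and is no camera call.
- arm.sign_off(): hands the job in; it is judged then, once.
The state is a dict: "clock": time; "joints": joint angles; "dq": joint speeds; "effort": joint torques, N m; "ee_pos": TCP position; "tool_rot": TCP orientation; "contact_force": force on the tool from outside, world axes, zero at the start; "ft_torque": the same for the moment, N m; "opening": finger opening in m; "grip_force": force on a finger pad.
Only numpy, scipy, OpenCV 4.12 (cv2) and the standard library are available. Lean on these libraries where they do the work, as an engineer would, in place of code of your own. Each camera call takes 0.05 s, during which the arm holds its last target. There are 200 camera calls.

## Task

With the fingertips, push the empty grey bin sideways along its fenced track until it stands home against the end stop in front of the lane that holds the orange ball, without lifting it. Then press down the red pad of that lane's rocker so that its gate rises and the orange ball rolls into the bin, and let the pad up so the gate shuts again. Do not touch the balls or work the other lever, keep the steel ball in its lane, and leave the other things on the bench alone.

Things in the scene. Friction and masses are not known exactly. Their poses are not given: they have to be found in the camera images.
- stand: Fixed two-lane ball dispenser: grey base 272x340x8 mm, origin under its middle, x uphill (away from the robot), y left along the bin track. Aluminium chutes at y=+100 (left) and -100, open mouths at x=-30, floor there 70 mm above worktop. Bin track along y: inner faces of fences at x=-124 and -16, of end stops at y=+-157.5, all 22 mm high. Pressed levers rise to 150 mm near x=0.
- bay_left (a point): Where the bin's origin is when it stands home against the left (+y) end stop, in front of the left lane; on the base, 8 mm above the worktop, axes as the stand's. Counts as home within 12 mm.
- bay_right (a point): The same against the right (-y) end stop, in front of the right lane; axes as the stand's.
- bin: Empty dark grey open parts bin, 102 (x) x 110 (y) x 52 mm, loose, 40 to 90 g, origin at the centre of its underside, low front to -x, axes near the stand's. Side walls are flat, outer faces at y=+-54. Starts near the middle of the track between the lanes, 75 mm or more free on either side of it; slides along y with 2 to 3 mm of play to the fences.
- orange_ball: Orange plastic ball, 26 mm diameter, origin at its centre. At the start it rests behind the gate of the left or the right lane (y of about +100 or -100 mm in the stand's frame).
- steel_ball: Steel ball, 26 mm diameter, origin at its centre, behind the gate of the other lane.
- lever_left (a joint): Angle of the left lane's steel rocker (two-tined gate) about its pivot pin (along y, 118 mm above the worktop, x=+55 of the stand): 0 = gate shut (rest), grows as the pad is pressed, stop at 0.5 rad. The ball passes under the gate above about 0.42 rad (pad 23 mm down); hold it there a second. A spring shuts it: about 2 N on the pad at first, 6 N at the stop.
- lever_right (a joint): The same for the right lane's lever.
- pad_left (a point): Middle of the top of the red press pad, a round bar 24 mm thick and 40 mm long (along y) at the far (+x) end of the left lever, 55 mm from the pivot; 140 mm above the worktop at rest. Flat fingertips pressing it straight down go 28 mm down to the stop; the bar stays under them within 2 mm.
- pad_right (a point): The same for the right lever.
- tape_measure: Orange and black tape measure, 66 x 87 x 64 mm, bystander left of the stand, origin under its middle.
- masking_tape: Roll of tan masking tape lying flat, 105 mm diameter, 25 mm high, bystander on the left, origin under its middle.
- pliers: Blue-handled needle pliers lying flat, 150 x 57 x 16 mm, bystander on the right, origin at the handle end.
- glue_bottle: White glue bottle with orange nozzle, 50 x 57 x 173 mm, standing, bystander far right, origin under its middle.
- sanding_block: Brown cork sanding block, 116 x 80 x 26 mm, bystander on the right, origin under its middle.
- parts_case: Shut parts case, orange lid, 124 x 174 x 37 mm, bystander near left, origin under its middle.
Mind the look-alikes: they are no part of the job. What is shaped like the bin but white is not meant.

How it is judged:
On the way, in this order (a step that is already met when the one before it is completed fails the run):
1. the bin stands home in front of the orange ball's lane, that ball still behind its gate (((y of orange_ball in the frame of stand above 0 m and y of bin in the frame of bay_left between -0.012 and 0.012 m and x of bin in the frame of bay_left between -0.012 and 0.012 m and z of bin in the frame of bay_left below 0.006 m) or (y of orange_ball in the frame of stand below 0 m and y of bin in the frame of bay_right between -0.012 and 0.012 m and x of bin in the frame of bay_right between -0.012 and 0.012 m and z of bin in the frame of bay_right below 0.006 m)) and distance of orange_ball from where it was at the start of the episode below 0.01 m), for 0.2 s.
2. that lane's lever is pressed and its gate is up (((y of orange_ball in the frame of stand above 0 m and value of joint lever_left above 0.36 rad) or (y of orange_ball in the frame of stand below 0 m and value of joint lever_right above 0.36 rad))), for 0.1 s.
At the end, for the whole second after the job is handed in: The orange ball lies at rest in the bin, the bin stands in its track within 12 mm of home in front of the lane the ball came from, both gates are shut (levers below 0.06 rad), and the steel ball is still in its lane (((y of orange_ball in the frame of stand above 0 m and y of bin in the frame of bay_left between -0.012 and 0.012 m and x of bin in the frame of bay_left between -0.012 and 0.012 m and z of bin in the frame of bay_left below 0.006 m) or (y of orange_ball in the frame of stand below 0 m and y of bin in the frame of bay_right between -0.012 and 0.012 m and x of bin in the frame of bay_right between -0.012 and 0.012 m and z of bin in the frame of bay_right below 0.006 m)) and x of orange_ball in the frame of bin between -0.05 and 0.05 m and y of orange_ball in the frame of bin between -0.053 and 0.053 m and z of orange_ball in the frame of bin between 0.005 and 0.04 m and linear speed of orange_ball below 0.05 m/s and value of joint each of lever_left, lever_right below 0.06 rad and distance of steel_ball from where it was at the start of the episode below 0.012 m and linear speed of bin below 0.02 m/s); the robot touches nothing.
It fails at once if the bin is lifted or tipped (8 mm off its track, or 0.15 rad) (z of bin in the frame of bay_left above 0.008 m or angle between bin's own z axis and vertical above 0.15 rad).
It fails at once if a ball is touched by the robot (contact force between any of the arm, the fingers and orange_ball above 0.2 N or contact force between any of the arm, the fingers and steel_ball above 0.2 N).
It fails at once if the steel ball leaves its place or its lane's lever is pressed (over 0.12 rad) (distance of steel_ball from where it was at the start of the episode above 0.02 m or (y of steel_ball in the frame of stand above 0 m and value of joint lever_left above 0.12 rad) or (y of steel_ball in the frame of stand below 0 m and value of joint lever_right above 0.12 rad)).
It fails at once if a bystander is moved by more than 20 mm (distance of any of tape_measure, masking_tape, pliers, glue_bottle, sanding_block, parts_case from where it was at the start of the episode above 0.02 m).
It also fails if it takes over 48 s, if anything falls off the work surface, if the arm or the gripper's body presses on something with over 40 N, if the wrist force passes 120 N, or if a joint passes its speed limit or range.

## Working session

There is one attempt and no reset: what is moved stays moved. The work goes in short steps, Python scripts to look and compute and a tool call to move; the robot and the scene stay as the last step left them, time stands still between calls to the robot, and variables do not carry over. Pictures are saved under pics/ and viewed, at most 10 in all, crops included, and the job is handed in when it is done.

Besides the shell and the picture viewer there is one more tool, called after "Emit:" by a JSON object that holds its "name" and its "arguments". apply_moves: Moves the arm, as the interface text tells. Its arguments: {"type":"object","properties":{"rows":{"type":"array","items":{"type":"array","items":{"type":"number"}}},"force":{"type":"number"}},"required":["rows"]}

```bash
mkdir -p pics; python3 - <<'E'
from rig import arm,cams
import cv2,numpy as np
for n in("scene","top"):
    im=cams.snapshot(n); cv2.imwrite(f"pics/{n}0.png",im[:,:,::-1])
    c=cams.calibration(n); print(n,np.round(c["camera_matrix"],1).tolist(),np.round(c["extrinsics"],3).tolist())
print({k:np.round(v,3).tolist() for k,v in arm.sense().items()}, arm.tcp_to_grasp)
E
```

```text
scene [[515.5, 0.0, 323.2], [0.0, 515.5, 242.0], [0.0, 0.0, 1.0]] [[-0.825, -0.565, 0.003, 0.41], [-0.342, 0.494, -0.799, 0.216], [0.45, -0.66, -0.601, 1.593], [0.0, 0.0, 0.0, 1.0]]
top [[531.0, 0.0, 314.8], [0.0, 531.0, 229.2], [0.0, 0.0, 1.0]] [[-0.024, -1.0, -0.0, 0.039], [-0.998, 0.024, -0.059, 0.485], [0.059, -0.001, -0.998, 1.647], [0.0, 0.0, 0.0, 1.0]]
{'clock': 0.1, 'joints': [-1.357, 0.379, 1.735, -0.0, 1.028, -0.033], 'dq': [-0.001, -0.001, -0.003, 0.001, 0.001, 0.001], 'effort': [0.0, -76.504, -43.529, 0.065, 0.04, -0.0], 'ee_pos': [0.171, -0.678, 0.213], 'tool_rot': [-3.141, -0.0, 0.247], 'contact_force': [-0.065, 1.108, -0.022], 'ft_torque': [0.026, -0.036, 0.047], 'grip_force': 0.0, 'opening': 0.092} 0.0188
```

View pics/top0.png

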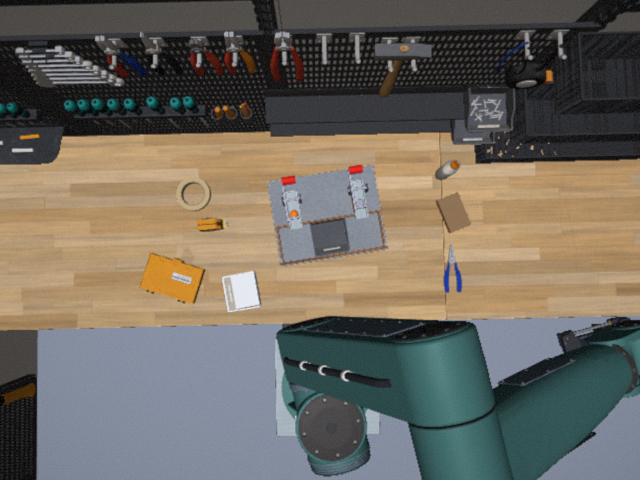

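View pics/scene0.png

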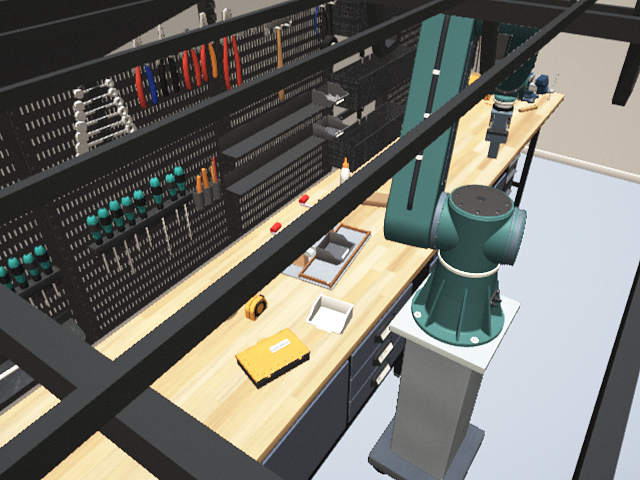

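The top view shows the orange ball at (293,214), in the left lane. The dark grey bin at (330,237) fits the description. The white one at (241,291) is the look-alike. The red pads are at (288,181) and (356,169) in the top view, and at (275,228) and (303,199) in the scene view.

```bash
cat > h.py <<'E'
import numpy as np,cv2
from rig import arm,cams
def cal(n):
    c=cams.calibration(n); return np.array(c["camera_matrix"]),np.array(c["extrinsics"])
def ray(K,T,p):
    d=T[:3,:3].T@np.linalg.inv(K)@[p[0],p[1],1]; return -T[:3,:3].T@T[:3,3],d
def plane(K,T,p,z):
    o,d=ray(K,T,p); return o+d*(z-o[2])/d[2]
def tri(a,b):
    (o,d),(q,e)=a,b
    s=np.linalg.lstsq(np.c_[d,-e],q-o,rcond=None)[0]
    return (o+d*s[0]+q+e*s[1])/2, np.linalg.norm(o+d*s[0]-q-e*s[1])
E
python3 - <<'E'
from h import *
def blobs(im,lo,hi,box,amin):
    hsv=cv2.cvtColor(im,cv2.COLOR_RGB2HSV); m=cv2.inRange(hsv,np.array(lo),np.array(hi))
    if lo[0]==0 and hi[0]<8: m|=cv2.inRange(hsv,np.array([173,lo[1],lo[2]]),np.array([180,255,255]))
    x0,y0,x1,y1=box; k=np.zeros_like(m);k[y0:y1,x0:x1]=m[y0:y1,x0:x1]
    n,l,s,c=cv2.connectedComponentsWithStats(k)
    return [(c[i],s[i][4],cv2.minAreaRect(np.argwhere(l==i)[:,::-1].astype(np.float32))) for i in range(1,n) if s[i][4]>=amin]
t=cv2.imread("pics/top0.png")[:,:,::-1]; s=cv2.imread("pics/scene0.png")[:,:,::-1]
Kt,Tt=cal("top");Ks,Ts=cal("scene")
P=blobs(t,(0,150,80),(6,255,255),(265,150,390,200),10);Q=blobs(s,(0,150,80),(6,255,255),(260,185,320,240),10)
for p in P: 
    print("pad",p[0],p[1],p[2],plane(Kt,Tt,p[0],.135))
    for q in Q: print("  ",q[0],*tri(ray(Kt,Tt,p[0]),ray(Ks,Ts,q[0])))
for b in blobs(t,(7,150,120),(20,255,255),(280,200,305,225),8): print("ball",b[0],b[1],plane(Kt,Tt,b[0],.09))
a=t[150:275,255:400]; cv2.imwrite("pics/crop_t.png",cv2.resize(a,None,fx=5,fy=4.8,interpolation=cv2.INTER_CUBIC)[:,:,::-1])
a=s[180:300,260:390]; cv2.imwrite("pics/crop_s.png",cv2.resize(a,None,fx=5,fy=5,interpolation=cv2.INTER_CUBIC)[:,:,::-1])
E
```

```text
pad [355.46938776 168.92857143] 98 ((355.4864807128906, 168.91891479492188), (7.233555316925049, 13.1519193649292), 80.53767395019531) [ 0.65223852 -0.09585688  0.135     ]
   [303.48214286 198.5       ] [ 0.65239312 -0.09680239  0.1295056 ] 0.0018566804919649819
   [275.25     226.953125] [ 0.7167684  -0.07951563 -0.01574229] 0.095787593229764
pad [287.85714286 179.78571429] 98 ((287.89190673828125, 179.85134887695312), (7.233555316925049, 13.31631851196289), 80.53767395019531) [0.62513    0.10216722 0.135     ]
   [303.48214286 198.5       ] [0.57161348 0.0754372  0.25496615] 0.08075720899489383
   [275.25     226.953125] [0.62491063 0.10170899 0.12954122] 0.0025303969844071655
ball [293.66666667 213.25      ] 36 [0.53085749 0.08910061 0.09      ]
```

View pics/crop_t.png

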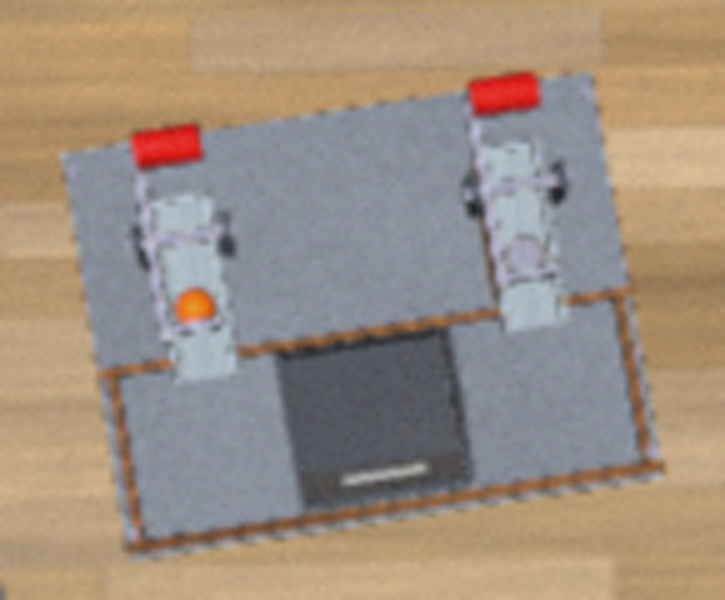

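View pics/crop_s.png

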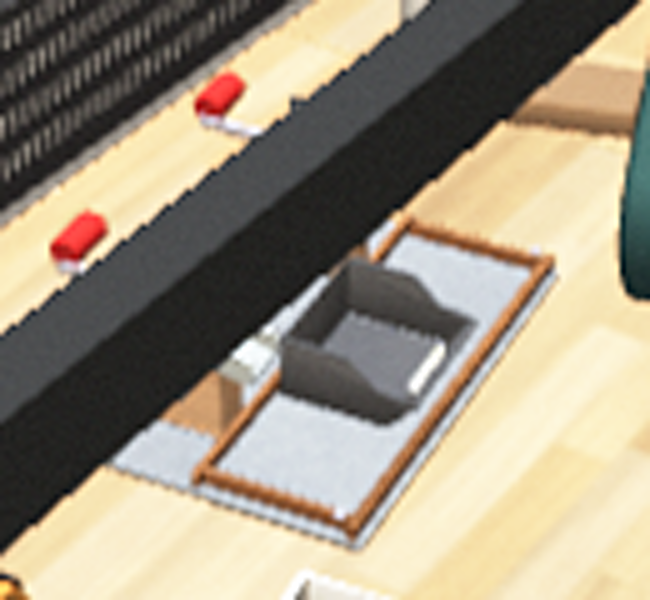

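The crops confirm the target. The open dark grey bin sits mid-track, with its low front towards the robot. The orange ball is in the left lane and the steel ball in the right. Next I'll check the stand frame against the base corners and measure the bin's side face from both views.

```bash
python3 - <<'E'
from h import *
Kt,Tt=cal("top");Ks,Ts=cal("scene")
L=np.array([.6249,.1018]);R=np.array([.6523,-.0965]);yh=(L-R)/np.linalg.norm(L-R);xh=np.array([yh[1],-yh[0]])
o=(L+R)/2-.11*xh; print("origin",o,"yaw",np.arctan2(xh[1],xh[0]))
st=lambda p:np.round([(p[:2]-o)@xh,(p[:2]-o)@yh,p[2]],4)
tc=lambda u,v:(255+u/5,150+v/4.8)
sc=lambda u,v:(260+u/5,180+v/5)
for n,u,z in[("c",(65,153),.008),("c",(590,73),.008),("c",(130,550),.008),("c",(662,468),.008),("bin back R top",(449,330),.06),("bin back L top",(278,352),.06),("front R",(470,485),.03),("front L",(305,508),.03)]:
    print(n,st(plane(Kt,Tt,tc(*u),z)))
for a,b in[((449,330),(352,262)),((278,352),(283,343))]:
    p,e=tri(ray(Kt,Tt,tc(*a)),ray(Ks,Ts,sc(*b)));print("tri",st(p),e)
E
```

```text
origin [ 0.52963527 -0.01240615] yaw 0.13730506992532102
c [0.134  0.1667 0.008 ]
c [ 0.133  -0.1693  0.008 ]
c [-0.1299  0.1671  0.008 ]
c [-0.1308 -0.1703  0.008 ]
bin back R top [-0.0237 -0.0499  0.06  ]
bin back L top [-0.0208  0.0552  0.06  ]
front R [-0.1225 -0.0483  0.03  ]
front L [-0.1207  0.0548  0.03  ]
tri [-0.024  -0.0506  0.0533] 0.0016250012611183488
tri [-0.0217  0.0545  0.0522] 0.0033183962405627003
```

Emit:
{"name": "apply_moves", "arguments": {"rows": [[0,0,0,0.11,1],[0.03,-0.042,0,0,1],[0.03,-0.042,0,0,1],[0.03,-0.042,0,0,1],[0.03,-0.042,0,0,1],[0.03,-0.042,0,0,1],[0.03,-0.042,0,0,1],[0.03,-0.042,0,0,1],[0.03,-0.042,0,0,1],[0.03,-0.042,0,0,1],[0.03,-0.042,0,0,1],[0.03,-0.042,0,0,1]]}}

```text
clock: 1.6
ee_pos: [0.4353, -0.1745, 0.2139]
tool_rot: [3.142, -0.0, 0.137]
contact_force: [0.3, -0.2, -0.1]
opening: 0.0004
grip_force: 0.0
```

Emit:
{"name": "apply_moves", "arguments": {"rows": [[0.018,-0.026,0,0,1],[0.018,-0.026,0,0,1],[0,0,0,0,1],[0,0,0,0,1]]}}

```text
clock: 2.1
ee_pos: [0.4632, -0.1199, 0.2138]
tool_rot: [-3.142, 0.0, 0.137]
contact_force: [-0.6, -0.3, 0.7]
opening: 0.0003
grip_force: 0.0
```

```bash
python3 - <<'E'
from h import *
s=arm.sense(); im=cams.snapshot("wrist"); cv2.imwrite("pics/w1.png",im[:,:,::-1])
T=np.array(cams.calibration("wrist")["T_tool_cam"]);print(np.round(T,3).tolist(),np.round(s["ee_pos"],4),s["tool_rot"],np.round(cams.calibration("wrist")["camera_matrix"],1).tolist())
E
```

```text
[[-0.0, -0.961, -0.278, 0.079], [1.0, -0.0, 0.0, 0.0], [-0.0, -0.278, 0.961, -0.171], [0.0, 0.0, 0.0, 1.0]] [ 0.4632 -0.1199  0.2138] [-3.14154546e+00  4.15801033e-04  1.37153511e-01] [[432.2, 0.0, 316.1], [0.0, 432.2, 239.0], [0.0, 0.0, 1.0]]
```

View pics/w1.png

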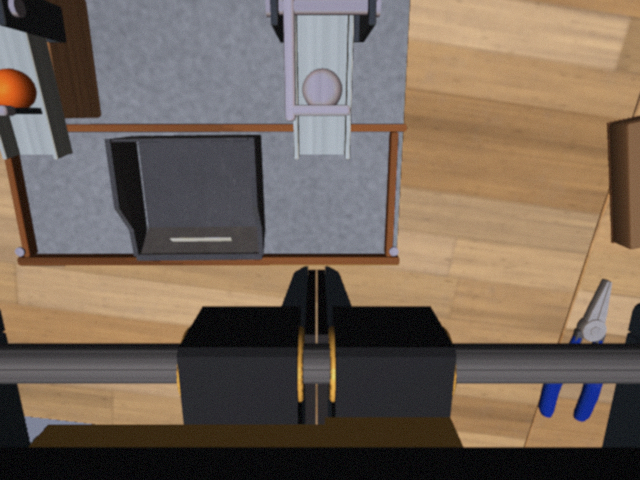

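Emit:
{"name": "apply_moves", "arguments": {"rows": [[0.003,0,0.04,0,1],[0,0,0.05,0,1],[0,0,0.05,0,1],[0,0,0.035,0,1],[0,0,0.017,0,1],[0,0,0,0,1],[0,0,0,0,1]]}}

```text
clock: 3.02
ee_pos: [0.4673, -0.1197, 0.0231]
tool_rot: [3.141, -0.002, 0.136]
contact_force: [0.4, 0.1, 0.9]
opening: 0.0005
grip_force: 0.0
```

Emit:
{"name": "apply_moves", "arguments": {"rows": [[0,-0.01,0,0,1],[0,-0.01,0,0,1],[0,-0.01,0,0,1],[0,-0.01,0,0,1],[0,-0.01,0,0,1],[0,-0.01,0,0,1],[0,-0.01,0,0,1],[0,-0.01,0,0,1],[0,-0.01,0,0,1],[0,-0.01,0,0,1],[0,-0.01,0,0,1],[0,-0.01,0,0,1]]}}

```text
clock: 4.53
ee_pos: [0.45, 0.0002, 0.022]
tool_rot: [3.142, -0.0, 0.137]
contact_force: [-0.2, 0.9, 0.8]
opening: 0.0004
grip_force: 0.1
```

Emit:
{"name": "apply_moves", "arguments": {"rows": [[0,-0.003,0,0,1],[0,-0.002,0,0,1],[0,0,0,0,1]]}}

```text
clock: 4.9
ee_pos: [0.4494, 0.0045, 0.0219]
tool_rot: [-3.142, -0.0, 0.137]
contact_force: [0.1, -0.2, -0.9]
opening: 0.0004
grip_force: 0.0
```

```bash
python3 - <<'E'
from h import *
s=arm.sense(); print(s["contact_force"],s["ee_pos"]); a=cams.snapshot("wrist"); b=cams.snapshot("top")
b=cv2.resize(b[150:275,255:400],(696,600),interpolation=cv2.INTER_CUBIC)
cv2.imwrite("pics/w2.png",np.hstack([cv2.resize(a,(400,300)),cv2.resize(b,(348,300))])[:,:,::-1])
E
```

```text
[ 0.06352592 -0.24106486 -0.89758978] [0.44944455 0.00451961 0.0219308 ]
```

View pics/w2.png

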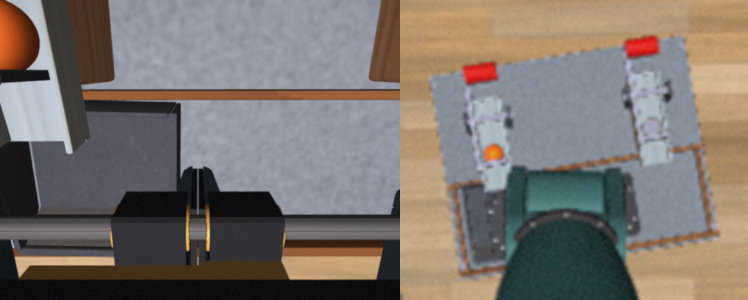

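The bin is against the fingertips and nearly at the left end. I'll creep until contact with the stop shows in the force.

Emit:
{"name": "apply_moves", "arguments": {"rows": [[0,-0.002,0,0,1],[0,-0.002,0,0,1],[0,0,0,0,1]]}}

```text
clock: 5.38
ee_pos: [0.4488, 0.0086, 0.0219]
tool_rot: [-3.142, 0.0, 0.137]
contact_force: [0.2, 0.7, -0.5]
opening: 0.0005
grip_force: 0.0
```

Emit:
{"name": "apply_moves", "arguments": {"rows": [[0,-0.002,0,0,1],[0,0,0,0,1]]}}

```text
clock: 5.62
ee_pos: [0.4486, 0.0106, 0.0219]
tool_rot: [-3.142, -0.0, 0.137]
contact_force: [0.3, 1.0, -0.4]
opening: 0.0002
grip_force: 0.0
```

Emit:
{"name": "apply_moves", "arguments": {"rows": [[0,-0.002,0,0,1],[0,0,0,0,1]]}}

```text
clock: 5.88
ee_pos: [0.4485, 0.0125, 0.022]
tool_rot: [3.142, -0.0, 0.137]
contact_force: [1.1, -0.7, 0.3]
opening: 0.0005
grip_force: 0.5
```

Emit:
{"name": "apply_moves", "arguments": {"rows": [[0,-0.002,0,0,1],[0,0,0,0,1]]}}

```text
clock: 6.12
ee_pos: [0.45, 0.014, 0.0226]
tool_rot: [3.141, -0.003, 0.137]
contact_force: [5.7, -10.9, 3.2]
opening: 0.0003
grip_force: 5.8
```

Emit:
{"name": "apply_moves", "arguments": {"rows": [[0,-0.002,0,0,1],[0,0,0,0,1]]}}

```text
clock: 6.38
ee_pos: [0.4506, 0.0148, 0.0231]
tool_rot: [3.139, -0.005, 0.137]
contact_force: [6.2, -36.9, 12.4]
opening: 0.0005
grip_force: 18.7
```

```bash
python3 - <<'E'
from h import *
print(arm.sense()["contact_force"],arm.sense()["ee_pos"]); b=cams.snapshot("top")
a=cams.snapshot("wrist")
b=cv2.resize(b[180:270,255:355],(400,360),interpolation=cv2.INTER_CUBIC)
cv2.imwrite("pics/w3.png",np.hstack([b,cv2.resize(a[:,:340],(400,360))])[:,:,::-1])
E
```

```text
[  6.2479809  -36.90336078  12.35684603] [0.45063657 0.01476911 0.02311508]
```

View pics/w3.png

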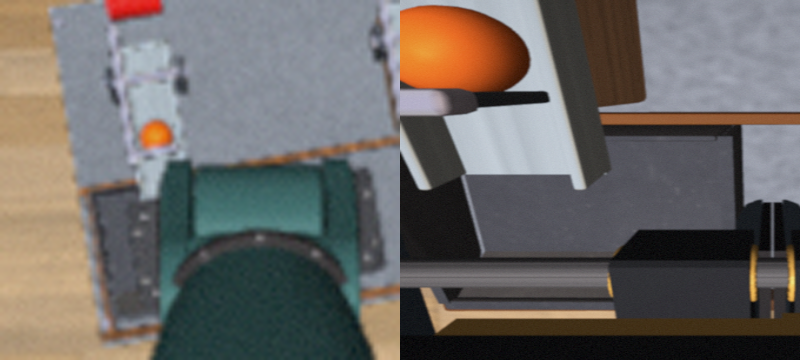

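The force jumped to 37 N, so the bin is hard against the stop. The picture shows it home under the left chute. I'll back off first, then rise.

Emit:
{"name": "apply_moves", "arguments": {"rows": [[0,0.004,0,0,1],[0,0.016,0,0,1],[0,0.02,0,0,1],[0,0,0,0,1],[0,0,-0.04,0,1],[0,0,-0.05,0,1],[0,0,-0.05,0,1],[0,0,-0.05,0,1],[0,0,0,0,1],[0,0,0,0,1]]}}

```text
clock: 7.72
ee_pos: [0.4526, -0.023, 0.2113]
tool_rot: [-3.141, 0.001, 0.137]
contact_force: [0.1, -0.4, -0.2]
opening: 0.0002
grip_force: 0.0
```

```bash
python3 - <<'E'
from h import *
s=arm.sense(); a=cams.snapshot("wrist"); cv2.imwrite("pics/w4.png",a[:,:,::-1])
p=np.array(s["ee_pos"]);print(p,s["tool_rot"],s["contact_force"])
L=np.array([.6249,.1018]);d=L-p[:2];y=.1373
print("to pad, tool x,y:",d@[np.cos(y),np.sin(y)],d@[np.sin(y),-np.cos(y)])
Kt,Tt=cal("top")
print("shelf x if z=.15,.3,.5:",[plane(Kt,Tt,(290,133),z)[0].round(3) for z in(.15,.3,.5)])
E
```

```text
[ 0.45263183 -0.02296365  0.21128291] [-3.14136729e+00  7.00607016e-04  1.36930456e-01] [ 0.14162071 -0.41704784 -0.19515623]
to pad, tool x,y: 0.18772325646239896 -0.10001134090444722
shelf x if z=.15,.3,.5: [np.float64(0.759), np.float64(0.723), np.float64(0.674)]
```

View pics/w4.png

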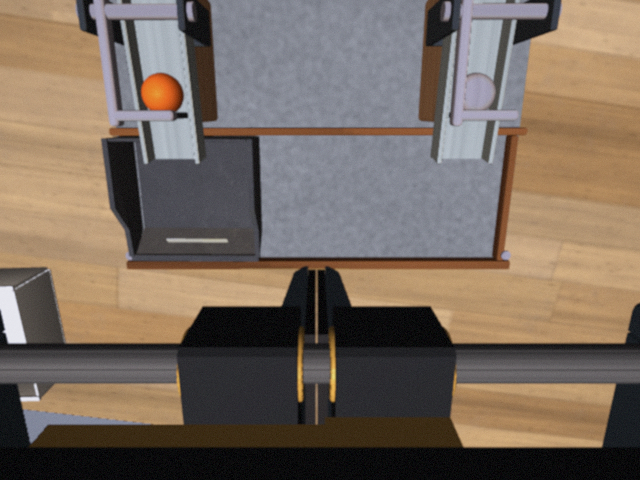

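The bin is home: its left wall is at the left end stop (column ~130) with the chute mouth over it at (170,160), and the ball is still behind its gate. Next I'll go over the left pad.

Emit:
{"name": "apply_moves", "arguments": {"rows": [[0.031,-0.017,0,0,1],[0.031,-0.017,0,0,1],[0.031,-0.017,0,0,1],[0.031,-0.017,0,0,1],[0.032,-0.016,0,0,1],[0.032,-0.016,0,0,1],[0,0,0,0,1],[0,0,0,0,1]]}}

```text
clock: 8.78
ee_pos: [0.6246, 0.1013, 0.2102]
tool_rot: [3.142, 0.003, 0.137]
contact_force: [0.2, -0.9, 0.6]
opening: 0.0007
grip_force: 0.0
```

Emit:
{"name": "apply_moves", "arguments": {"rows": [[0,0,0.03,0,1],[0,0,0.03,0,1],[0,0,0.005,0,1],[0,0,0,0,1],[0,0,0,0,1]]}}

```text
clock: 9.4
ee_pos: [0.6264, 0.1015, 0.1482]
tool_rot: [-3.142, -0.002, 0.137]
contact_force: [0.4, -0.0, 0.4]
opening: 0.0006
grip_force: 0.0
```

```bash
python3 - <<'E'
from h import *
print(arm.sense()["ee_pos"],arm.sense()["contact_force"])
a=cams.snapshot("wrist"); cv2.imwrite("pics/w5.png",a[:,:,::-1])
E
```

```text
[0.62637332 0.10148308 0.14817541] [ 0.44217291 -0.01859522  0.39809526]
```

View pics/w5.png

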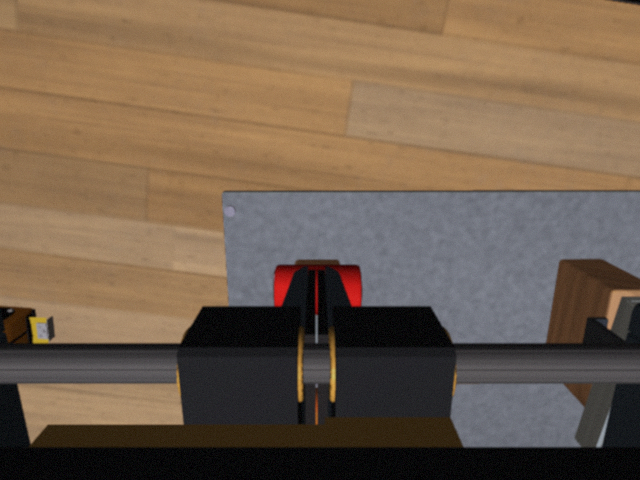

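The fingertips are centred over the red pad (275–360, 290). I'll press about 26 mm and hold.

Emit:
{"name": "apply_moves", "arguments": {"rows": [[0,0,0.01,0,1],[0,0,0.01,0,1],[0,0,0.009,0,1],[0,0,0.006,0,1],[0,0,0,0,1],[0,0,0,0,1]]}}

```text
clock: 10.2
ee_pos: [0.6261, 0.1016, 0.1122]
tool_rot: [3.142, -0.0, 0.137]
contact_force: [0.2, 0.3, 11.1]
opening: 0.0003
grip_force: 5.8
```

Emit:
{"name": "apply_moves", "arguments": {"rows": [[0,0,0.001,0,1],[0,0,0,0,1],[0,0,0,0,1],[0,0,0,0,1],[0,0,0,0,1],[0,0,0,0,1],[0,0,0,0,1],[0,0,0,0,1],[0,0,0,0,1],[0,0,0,0,1]]}}

```text
clock: 11.45
ee_pos: [0.6262, 0.1016, 0.1118]
tool_rot: [-3.142, -0.0, 0.137]
contact_force: [-3.5, 0.2, 21.2]
opening: 0.0004
grip_force: 10.2
```

```bash
cat > ball.py <<'E'
from h import *
s=arm.sense();print(s["ee_pos"],s["contact_force"])
b=cams.snapshot("top");cv2.imwrite("pics/t_%d.png"%(s["clock"]*100),b[:,:,::-1])
h=cv2.cvtColor(b,cv2.COLOR_RGB2HSV)[195:270,260:330]
m=cv2.inRange(h,np.array([7,170,130]),np.array([20,255,255]))
n,l,S,c=cv2.connectedComponentsWithStats(m)
Kt,Tt=cal("top");R=np.array([[.9906,.1369],[-.1369,.9906]])
for i in range(1,n):
    if S[i][4]>4:
        q=c[i]+[260,195]; print(q,S[i][4],[np.round(R@(plane(Kt,Tt,q,z)[:2]-[.5296,-.0124]),3) for z in(.09,.023)])
E
python3 ball.py
```

```text
[0.62615544 0.1015894  0.11182966] [-3.54456802  0.24293379 21.17123545]
```

Lever at its stop. The top view is blocked by the arm, so I'll release, retreat straight up and look.

Emit:
{"name": "apply_moves", "arguments": {"rows": [[0,0,-0.008,0,1],[0,0,-0.015,0,1],[0,0,-0.02,0,1],[0,0,-0.04,0,1],[0,0,-0.03,0,1],[-0.02,0.03,0,0,1],[-0.05,0.03,0,0,1],[-0.05,0.03,0,0,1],[-0.05,0.02,0,0,1],[-0.03,0.01,0,0,1],[0,0,0,0,1],[0,0,0,0,1]]}}

```text
clock: 13.0
ee_pos: [0.4447, -0.0446, 0.2246]
tool_rot: [3.141, -0.001, 0.137]
contact_force: [0.8, 0.3, -0.3]
opening: 0.0004
grip_force: 0.0
```

```bash
python3 ball.py; python3 - <<'E'
from h import *
cv2.imwrite("pics/w6.png",cams.snapshot("wrist")[:,:,::-1])
E
```

```text
[ 0.44470774 -0.04455775  0.22461214] [ 0.76984318  0.26537796 -0.25624435]
[299.35416667 245.64583333] 48 [array([-0.083,  0.099]), array([-0.081,  0.101])]
```

View pics/w6.png

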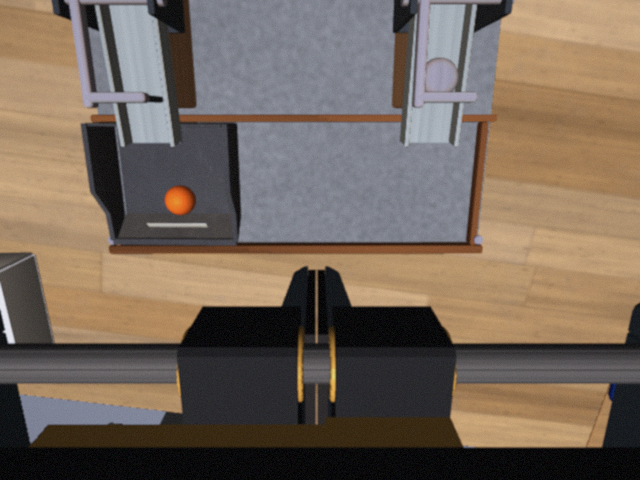

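The orange ball is in the bin at (180,200), the bin is still home, both gates are shut and the steel ball is in its lane. I'll let the ball settle, then hand in.

Emit:
{"name": "apply_moves", "arguments": {"rows": [[0,0,0,0,1],[0,0,0,0,1],[0,0,0,0,1],[0,0,0,0,1],[0,0,0,0,1],[0,0,0,0,1],[0,0,0,0,1],[0,0,0,0,1],[0,0,0,0,1],[0,0,0,0,1],[0,0,0,0,1],[0,0,0,0,1]]}}

```text
clock: 14.6
ee_pos: [0.4441, -0.0446, 0.2239]
tool_rot: [-3.142, 0.0, 0.137]
contact_force: [0.9, -0.7, -0.2]
opening: 0.0003
grip_force: 0.0
```

```bash
python3 ball.py; sleep 0.1; python3 ball.py
```

```text
[ 0.44405486 -0.04463654  0.22391033] [ 0.88249607 -0.66668415 -0.16911539]
[299.35416667 245.64583333] 48 [array([-0.083,  0.099]), array([-0.081,  0.101])]
[ 0.44409448 -0.04465615  0.22394622] [-0.19432997  0.78764107  0.35256191]
[299.42857143 245.67346939] 49 [array([-0.083,  0.099]), array([-0.081,  0.1  ])]
```

```bash
python3 -c "
from rig import arm
print(arm.sign_off())"
```

```text
the job is handed in; nothing more can be done
None
```

I handed in the job at about 15 s: the last pictures show the orange ball at rest in the grey bin, the bin home at the left stop, both gates shut and the steel ball still in its lane; sign-off returned no verdict.

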